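# Clamp a blank with the swing strap and cam lever

## Robot

A 6-joint arm with a two-finger parallel gripper is mounted at the origin on the work surface; the furniture and walls round the work are solid. World frame = base frame: x ahead of the robot, y to its left, z up, the work surface at z = 0. Lengths are in m, angles in rad, forces in N, time in s.
With the tool pointing down it reaches from about 0.35 to 0.975 m from the base axis. Payload 4.9 kg.
Tool frame: the origin (TCP) lies midway between the tips of the shut fingers; the grasp point (between the pads) lies ctrl.grip_depth behind it (ctrl.grip_depth is the distance from the TCP to the grasp point, in m); y points along the fingers, z is the direction in which the jaws open and shut, and the axes are right-handed (so a half turn about y gives the same grasp; the last joint's range is limited). The gripper opens to 85 mm and grips with 20 to 120 N. Pads are 22 mm wide; open, the fingers measure 114 mm over their backs; the gripper's body (76 mm by 85 mm) begins 54 mm behind the grasp point. The pads swing forward as they close: fully open they stand 13 mm farther back than shut.
Start: joints at [-1.388, 0.053, 1.613, -0, 1.476, -0.119], TCP at [0.186, -0.597, 0.231] pointing down, gripper open.
Joint ranges: [-3.01, 3.01], [-1.01, 2.22], [0.06, 2.58], [-1.02, 4.17], [0.09, 2.62], [-3.14, 3.14]. Speed limits (rad/s): [2.57, 2.57, 3.14, 3.14, 3.14, 3.14].

## Interface

Orientations are given as a rotation vector (axis times angle).
In Python, from station import ctrl gives the robot as it stands.
- The arm moves only by the tool jog_arm, never from a script. Its argument "moves" is a list of rows, each a list of 6 numbers: the shift along the tool's x, y, z in mm, then the turn, a rotation vector about the tool's x, y, z in rad. In form: [[x, y, z, wx, wy, wz], ...]. A call has 1 to 12 rows; each row shifts and turns the commanded pose from where the row before left it, along the tool's axes as they then stand; what a row does not reach is not made up. A row lasts 1/10 s, in which the tool goes at most 50 mm and 8.59 degrees, less where a joint would pass 70% of its speed; a pose out of reach is approached as far as the arm can. A call is refused whole if a number of a shift passes 50 or a number of a turn 0.15, either way. A call with a gripper value outside its range is refused whole. "grip" is the finger opening in mm, from 0 to 85.4, set as the call begins (left out, the last holds). The fingers move at their own pace and stop on an object; "grip_force" is the grip in N (left out, the last holds). Time passes only in rows, so rows that do not move let the fingers close. It gives the time, the measured TCP pose, the force and the opening at its end, in the units of the state.
- ctrl.get_obs(): the state, without advancing time (a new reading comes with each control period).
- ctrl.get_image(name): name is "side" or "top"; returns the picture (420x560x3 uint8, red, green, blue); there is no depth.
- ctrl.camera_params(name): a dict with "fx", "fy", "cx", "cy" (pixels), "D" ([k1, k2, p1, p2, k3] as OpenCV has them; the pictures are not rectified), "pose" (4x4, takes a point from camera to world coordinates). Camera axes: x right, y up, looking along -z (the intrinsics and any distortion apply to the point x, -y, -z); pixel columns grow to the right and rows downward; lengths in m; the calibration is good to about 2 mm. A picture is of the moment at which its call begins. camera_params takes no time and is no camera call.
- ctrl.finish_job(): hands the job in, once; it reports no verdict.
The state is a dict: "t": time; "q": joint angles; "dq": joint speeds; "effort": joint torques, N m; "tool_pos": TCP position; "tool_rot": TCP orientation; "contact_force": force on the tool from outside, world axes, zero at the start; "wrist_torque": the same for the moment, N m; "opening": finger opening in m.
Only numpy, scipy, OpenCV 4.12 (cv2) and the standard library are available. Lean on these libraries where they do the work, as an engineer would, in place of code of your own. Each camera call takes 0.05 s, during which the arm holds its last target. There are 200 camera calls.

## Task

Clamp the brass blank in the work-holding fixture: with the back of a finger push the clamp strap round over the blank until it is home against its stop pin, and only then push the cam lever fully down so that the foot presses on the blank. This is all done by pushing: nothing is grasped or lifted, and the blank and the other things on the bench stay where they are.

Things in the scene. Friction and masses are not known exactly. Their poses are not given: they have to be found in the camera images.
- fixture: Fixed work-holding fixture: an aluminium base plate 110 (x) x 200 (y) x 12 mm thick, screwed down. Origin: centre of its underside, on the bench top. Its -y half carries the blank between four low dowels (tops 20 mm above the bench); its +y half carries the pivot post of the strap. The steel stop pin (9 mm thick, top 58 mm above the bench) stands at fixture (-16.5, 12) mm.
- pivot (a point): Point on the strap's vertical pivot axis, at fixture (0, 55, 56) mm, half-way up the strap's thickness.
- strap_end (a point): Point in the middle of the strap's thickness, 100 mm from the pivot axis, over the press foot. The strap is a dark steel bar 24 mm wide and 12 mm thick (50 to 62 mm above the bench), reaching 120 mm from the pivot axis with a round end; at this point a nut on top reaches to 68 mm and a spindle to 80 mm above the bench, and the rubber press foot hangs below it.
- strap (a joint): Angle of the strap about its vertical pivot, rad. 0: home against the stop pin, over the blank, pointing along the fixture's -y. Grows anticlockwise from above, up to 1.9: at 1.57 it points along the fixture's +x. Starts between 1.0 and 1.7. It stays where it is left (dry friction 0.25 N m: about 3 N at 85 mm from the pivot).
- lever_grip (a point): Point on the lever's centre line 80 mm from its hinge, in the black end piece (20 mm wide, 12 mm thick, 57 to 99 mm from the hinge; the steel shank inboard of it is 14 mm wide and 8 mm thick). The hinge is level, lies across the strap and sits over the strap's pivot, 78 mm above the bench, in a fork 26 mm wide and 22 mm long whose top is 88 mm above the bench. The lever points away from the strap's end, in line with the strap, and turns round with it.
- cam_lever (a joint): Angle of the cam lever, rad. 0: raised, pointing 0.96 rad (55 degrees) above level; 0.96: fully down, level, at its stop. Starts between 0 and 0.12. Stays where it is left; needs about 0.16 N m, a little more at the end when the foot meets the blank.
- press_foot: Rubber foot, 18 mm across, on the spindle under the strap's end. Origin: on the bench-top level, on the spindle's axis, when raised. Its face is 28 mm above the bench when the lever is up (4 mm above the blank) and the lever drives it about 5 mm down, on to the blank, where the rubber gives by about 1 mm.
- blank: Loose brass blank 50 x 40 x 12 mm lying flat on the base plate between the dowels, its centre near fixture (0, -45) mm, its top 24 mm above the bench. Origin: centre of its underside.
- punch_1: Steel punch 11 mm thick, 50 mm tall, standing on the base plate (its top 62 mm above the bench) near the plate's -x edge, about fixture (-42, 0) mm. Bystander. Origin: centre of its foot.
- punch_3: Steel punch 16 mm thick, 53 mm tall, standing on the base plate (its top 65 mm above the bench) near the plate's -x edge, beside the pivot, about fixture (-41, 55) mm. Bystander. Origin: centre of its foot.
- punch_5: Steel punch 27 mm thick, 57 mm tall, standing on the bench beyond the fixture's -y end. Bystander. Origin: centre of its foot.
- flux_jar: White screw-top jar 38 mm across, 61 mm tall, standing on the bench beyond the fixture's -y end. Bystander. Origin: centre of its foot.
Mind the look-alikes: they are no part of the job. Of the things that look like the blank, the smaller one is meant.

How it is judged:
On the way, in this order (a step that is already met when the one before it is completed fails the run):
1. the strap is home against its stop, the lever still up (value of joint strap below 0.07 rad and value of joint cam_lever below 0.4 rad), for 0.2 s.
2. the cam lever is fully down, the strap still home (value of joint cam_lever above 0.88 rad and value of joint strap below 0.09 rad), for 0.2 s.
At the end, for the whole second after the job is handed in: The strap is within 0.09 rad of home, the cam lever is within 0.08 rad of fully down (above 0.88 rad), the press foot presses on the blank with more than 1 N, and the blank lies still within 6 mm of where it was (all of step 2 and contact force between press_foot and blank above 1 N and distance of blank from where it was at the start of the episode below 0.006 m and linear speed of blank below 0.01 m/s); the robot touches nothing.
It fails at once if the lever is pushed down (past 0.4 rad) while the strap is more than 0.12 rad from home (value of joint cam_lever above 0.4 rad and value of joint strap above 0.12 rad).
It fails at once if the blank is lifted or shifted by more than 8 mm (distance of blank from where it was at the start of the episode above 0.008 m).
It fails at once if a bystander (punch or jar) is moved by more than 15 mm (distance of any of punch_1, punch_3, punch_5, flux_jar from where it was at the start of the episode above 0.015 m).
It also fails if it takes over 45 s, if anything falls off the work surface, if the arm or the gripper's body presses on something with over 40 N, if the wrist force passes 120 N, or if a joint passes its speed limit or range.

## Working session

There is one attempt and no reset: what is moved stays moved. The work goes in short steps, Python scripts to look and compute and a tool call to move; the robot and the scene stay as the last step left them, time stands still between calls to the robot, and variables do not carry over. Pictures are saved under pics/ and viewed, about 8 in all and at most 12, crops included, and the job is handed in when it is done.

Besides the shell and the picture viewer there is one more tool, called after "Call:" as a command line: name --pt "numbers of a row" for each row, then --argument value for the rest. jog_arm: Moves the arm, as the interface text tells. Its arguments: {"type":"object","properties":{"moves":{"type":"array","items":{"type":"array","items":{"type":"number"}}},"grip":{"type":"number"},"grip_force":{"type":"number"}},"required":["moves"]}

```bash
mkdir -p pics; ls
python3 - <<'E'
from station import ctrl
import cv2
for n in("top","side"):
    cv2.imwrite(f"pics/{n}0.png",ctrl.get_image(n)[:,:,::-1])
    p=ctrl.camera_params(n);print(n,{k:(v.round(4).tolist() if hasattr(v,'round') and k=='pose' else v) for k,v in p.items()})
print(ctrl.get_obs(), ctrl.grip_depth)
E
```

```text
pics
top {'fx': 443.50794612546986, 'fy': 443.50794612546986, 'cx': 280.74907461159813, 'cy': 215.12761179718314, 'D': array([-0.12806179,  0.        ,  0.        ,  0.        ,  0.        ]), 'pose': [[0.0062, 0.9925, -0.1219, 0.3773], [-0.9999, 0.0047, -0.013, -0.0678], [-0.0124, 0.122, 0.9925, 0.9452], [0.0, 0.0, 0.0, 1.0]]}
side {'fx': 522.3298929293408, 'fy': 522.3298929293408, 'cx': 273.3499491577659, 'cy': 207.08488560950968, 'D': array([-0.05373724,  0.        ,  0.        ,  0.        ,  0.        ]), 'pose': [[-0.869, 0.2191, -0.4437, 0.0715], [-0.4948, -0.3957, 0.7737, 0.5958], [-0.006, 0.8918, 0.4523, 0.5024], [0.0, 0.0, 0.0, 1.0]]}
{'t': 0.1, 'q': array([-1.38799278e+00,  5.33020717e-02,  1.61414773e+00, -4.36682072e-06,
        1.47600713e+00, -1.19010489e-01]), 'dq': array([-0.00041706, -0.00155879, -0.00382641, -0.00082432,  0.00105279,
        0.00093718]), 'effort': array([-2.11129213e-04, -3.94904351e+01, -3.71364176e+01, -1.21297189e-04,
        3.91158756e-03,  1.22199961e-05]), 'tool_pos': array([ 0.18567308, -0.59619512,  0.23018435]), 'tool_rot': array([-0.31316166,  2.06091981, -2.05703943]), 'contact_force': array([-0.28108562, -0.04603113, -0.26100727]), 'wrist_torque': array([-0.0383835 ,  0.00281483,  0.00503534]), 'opening': 0.0851514404614938} 0.0187
```

View pics/top0.png

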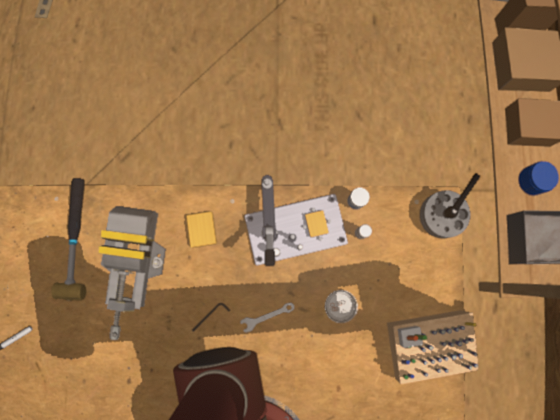

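View pics/side0.png

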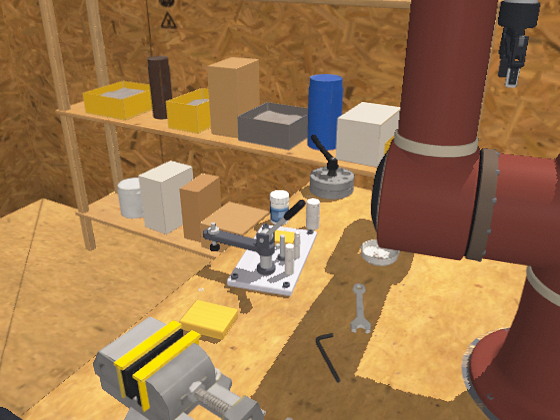

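The top view shows the fixture plate at about (297,230). The small yellow blank on it is at (317,223), and the larger look-alike at (201,229) lies off the fixture. The strap points up the image (world +x), with its end at (267,183). The black lever end is at (269,257). Enlarging to measure.

Run:
```python
import cv2
a=cv2.imread("pics/top0.png")[165:275,235:385]
cv2.imwrite("pics/c1.png",cv2.resize(a,None,fx=5.33,fy=5.33,interpolation=cv2.INTER_CUBIC))
b=cv2.imread("pics/side0.png")[180:300,190:340]
cv2.imwrite("pics/c2.png",cv2.resize(b,None,fx=5,fy=5,interpolation=cv2.INTER_CUBIC))
```

```text
(no output)
```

View pics/c1.png

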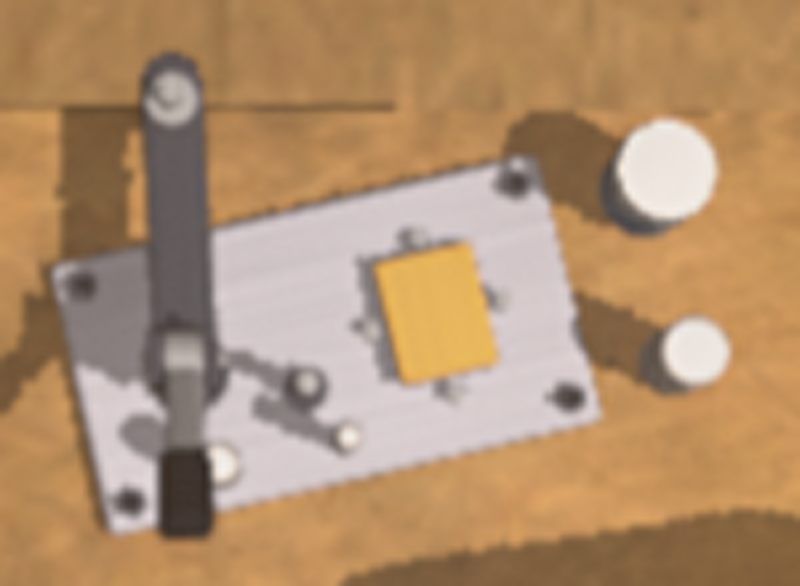

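View pics/c2.png

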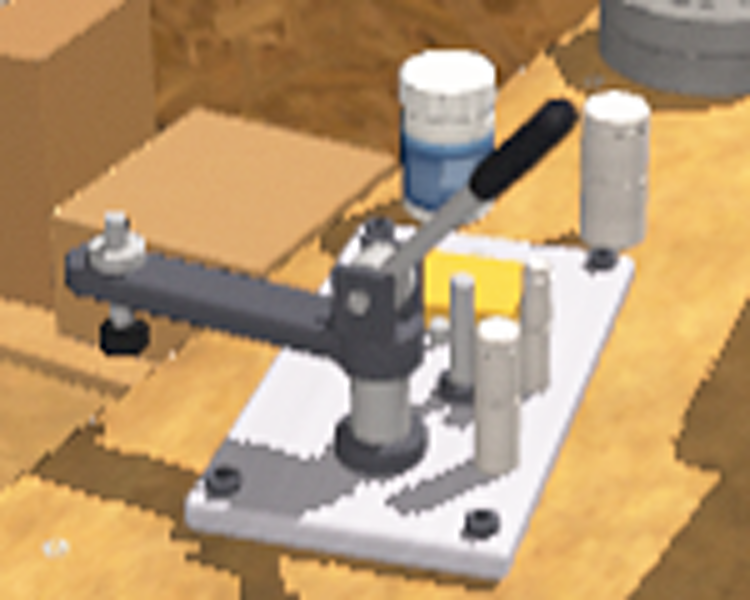

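Readings from the crops:
- **Plate corners (crop):** (52,268), (532,157), (602,415) and (110,533).
- **Strap:** its nut is at (172,95), so it stands near +x of the fixture. The lever is up.
- **Blank:** the small yellow block at (437,313) sits between the dowels. It's the smaller of the two and in the fixture, so it's the one meant. The big yellow block outside is the look-alike.
- **Others:** stop pin (310,383), punch_1 (347,437), punch_3 (222,465), jar (667,170), punch_5 (695,350).

```bash
cat > h.py <<'E'
import numpy as np, cv2
from scipy.spatial.transform import Rotation as R
from station import ctrl
def ray(name,uv,z):
    p=ctrl.camera_params(name);K=np.array([[p['fx'],0,p['cx']],[0,p['fy'],p['cy']],[0,0,1]])
    n=cv2.undistortPoints(np.array([[uv]],float),K,np.array(p['D']))[0,0]
    T=np.array(p['pose']);d=T[:3,:3]@[n[0],-n[1],-1];o=T[:3,3]
    return o+d*(z-o[2])/d[2]
def proj(name,P):
    p=ctrl.camera_params(name);K=np.array([[p['fx'],0,p['cx']],[0,p['fy'],p['cy']],[0,0,1]])
    T=np.array(p['pose']);c=(np.atleast_2d(P)-T[:3,3])@T[:3,:3]*[1,-1,-1]
    return cv2.projectPoints(c,np.zeros(3),np.zeros(3),K,np.array(p['D']))[0][:,0]
E
python3 - <<'E'
from h import *
c=lambda u,v:(235+u/5.333-.4,165+v/5.333-.4)
C=np.array([ray("top",c(*p),.012) for p in [(52,268),(532,157),(602,415),(110,533)]])[:,:2]
M=np.array([[55,100],[55,-100],[-55,-100],[-55,100]])/1e3
m=C.mean(0);A=C-m
yaw=np.arctan2((M[:,0]*A[:,1]-M[:,1]*A[:,0]).sum(),(M*A).sum());Rz=np.array([[np.cos(yaw),-np.sin(yaw)],[np.sin(yaw),np.cos(yaw)]])
print("centre",m,"yaw",yaw,"res mm",((M@Rz.T-A)*1e3).round(1).tolist())
fx=lambda w:(((w[:2]-m)@Rz)*1e3).round(1)
for n,p,z in [("spindle",(172,92),.08),("nut",(172,97),.068),("blank",(437,313),.024),("pin",(313,383),.058),("p1",(347,437),.062),("p3",(222,465),.065),("jar",(667,170),.061),("p5",(695,350),.057),("fork",(183,350),.088),("levend",(186,520),.155)]:
    w=ray("top",c(*p),z);print(n,w.round(4),fx(w))
pv=m+Rz@[0,.055];w=ray("top",c(172,93),.076)[:2]-pv;print("pivot",pv,"strap angle",np.arctan2(w[1],w[0])-yaw+np.pi/2, np.hypot(*w))
o=ctrl.get_obs();print(R.from_rotvec(o['tool_rot']).as_matrix().round(3))
# side check
P=[np.r_[m+Rz@(q),.012] for q in M];print((proj("side",P)-[190,180])*5)
E
```

```text
centre [ 0.4629586  -0.08679369] yaw 0.23806517584721884 res mm [[0.7, 1.6], [2.2, -1.3], [-1.5, -0.4], [-1.3, 0.1]]
spindle [ 0.55   -0.0284  0.08  ] [98.4 36.2]
nut [ 0.5505 -0.0279  0.068 ] [99.  36.6]
blank [ 0.4736 -0.1306  0.024 ] [  0.  -45.1]
pin [ 0.4434 -0.0816  0.058 ] [-17.8   9.7]
p1 [ 0.423  -0.0943  0.062 ] [-40.6   2.2]
p3 [ 0.4122 -0.0478  0.065 ] [-40.2  49.9]
jar [ 0.5247 -0.2157  0.061 ] [  29.6 -139.8]
p5 [ 0.4565 -0.2259  0.057 ] [ -39.  -133.7]
fork [ 0.4529 -0.0338  0.088 ] [ 2.8 53.9]
levend [ 0.3902 -0.038   0.155 ] [-59.2  64.6]
pivot [ 0.44998835 -0.03334491] strap angle 1.3833218608997977 0.10058573797899743
[[-0.955 -0.     0.297]
 [-0.297  0.002 -0.955]
 [-0.    -1.    -0.002]]
[[172.10770486 498.29640537]
 [353.64460109 215.23337121]
 [629.15241764 251.89747964]
 [498.46931847 552.00465864]]
```

Pose residuals are under 2 mm, and the strap is at about 1.38 rad (along world +x). I'll shut the fingers and travel high to the strap's +y side.

Call:
jog_arm --pt "-26 0 -24 0 0 0" --pt "-26 0 -24 0 0 0" --pt "-26 0 -24 0 0 0" --pt "-26 0 -24 0 0 0" --pt "-26 0 -24 0 0 0" --pt "-26 0 -24 0 0 0" --pt "-26 0 -24 0 0 0" --pt "-26 0 -24 0 0 0" --pt "-26 0 -24 0 0 0" --pt "-26 0 -24 0 0 0" --grip 0

```text
t: 1.1
tool_pos: [0.363, -0.2888, 0.2308]
tool_rot: [-0.313, 2.06, -2.059]
contact_force: [-0.1, -0.1, -0.0]
opening: 0.0001
```

Call:
jog_arm --pt "-26 0 -24 0 0 0" --pt "-26 0 -24 0 0 0" --pt "-26 0 -24 0 0 0" --pt "-26 0 -24 0 0 0" --pt "-26 0 -24 0 0 0" --pt "-26 0 -24 0 0 0" --pt "-26 0 -24 0 0 0" --pt "-26 0 -24 0 0 0" --pt "-26 0 -24 0 0 0" --pt "-20 0 -24 0 0 0" --pt "0 0 0 0 0.12 0" --pt "0 0 0 0 0.13 0"

```text
t: 2.3
tool_pos: [0.5337, 0.0155, 0.2305]
tool_rot: [-0.055, 2.198, -2.197]
contact_force: [0.3, -0.4, -0.2]
opening: -0.0003
```

```bash
cat >> h.py <<'E'
pv=np.array([.44999,-.03334]); yaw=.23807
def togo(a,r,off,z):   # tool-frame shift & turn to pushing pose for strap angle a
    ph=yaw-np.pi/2+a;u=np.array([np.cos(ph),np.sin(ph)]);n=np.array([-u[1],u[0]])
    t=np.r_[pv+r*u+off*n,z];o=ctrl.get_obs();Rm=R.from_rotvec(o['tool_rot'])
    Rt=R.from_matrix(np.array([[-u[0],0,-n[0]],[-u[1],0,-n[1]],[0,-1,0]]))
    print("a",a,"shift",(Rm.inv().apply(t-o['tool_pos'])*1e3).round(1),"turn",(Rm.inv()*Rt).as_rotvec().round(3),"F",o['contact_force'].round(1),"t",round(o['t'],2),"tcp",o['tool_pos'].round(4))
E
python3 - <<'E'
from h import *
togo(1.383,.085,.0465,.042)
print(ctrl.get_obs()['opening'])
E
```

```text
a 1.383 shift [  0.8 188.5  -1.9] turn [ 0.    -0.001  0.001] F [ 0.3 -0.4 -0.2] t 2.3 tcp [0.5337 0.0155 0.2305]
-0.0002608628926882435
```

Call:
jog_arm --pt "0 40 0 0 0 0" --pt "0 40 0 0 0 0" --pt "0 40 0 0 0 0" --pt "0 30 0 0 0 0" --pt "0 20 0 0 0 0" --pt "0 18 0 0 0 0" --pt "0 0 0 0 0 0"

```text
t: 3.0
tool_pos: [0.5308, 0.0147, 0.0397]
tool_rot: [-0.065, 2.2, -2.198]
contact_force: [-0.2, 1.3, -0.0]
opening: 0.0
```

Call:
jog_arm --pt "0 0 4 0 0 0" --pt "0 0 4 0 0 0" --pt "0 0 4 0 0 0" --pt "0 0 4 0 0 0" --pt "0 0 0 0 0 0"

```text
t: 3.5
tool_pos: [0.5352, -0.0023, 0.044]
tool_rot: [-0.055, 2.195, -2.195]
contact_force: [0.1, -0.3, 0.0]
opening: -0.0001
```

Run:
```python
from h import *
togo(1.383,.085,.0265,.042)
a=np.hstack([ctrl.get_image("top")[150:290,220:360],ctrl.get_image("side")[160:300,190:330]])[:,:,::-1]
cv2.imwrite("pics/p1.png",cv2.resize(a,None,fx=2.8,fy=2.8,interpolation=cv2.INTER_CUBIC))
```

```text
a 1.383 shift [1.7 2.  0.2] turn [-0.     0.001 -0.001] F [ 0.1 -0.3  0. ] t 3.5 tcp [ 0.5352 -0.0023  0.044 ]
```

View pics/p1.png

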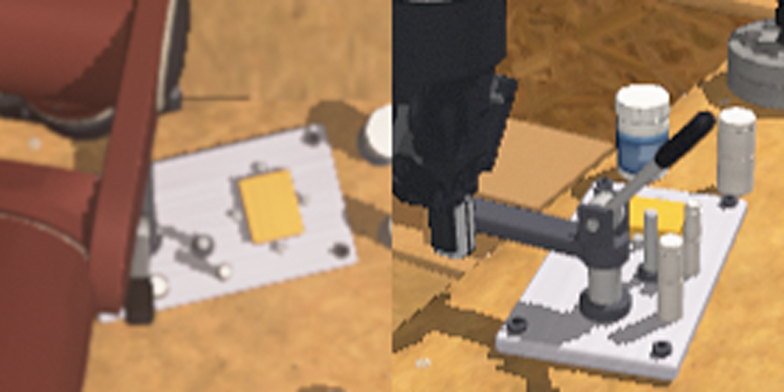

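The finger is beside the strap's +y face with its tip below the strap. The lever is still up. Now I'll sweep an arc around the pivot.

Call:
jog_arm --pt "-0.6 0 2.1 0 0.025 0" --pt "-1.2 0 4.3 0 0.05 0" --pt "-1.8 0 6.9 0 0.08 0" --pt "-1.8 0 6.9 0 0.08 0" --pt "-1.8 0 6.9 0 0.08 0" --pt "-1.8 0 6.9 0 0.08 0" --pt "-1.8 0 6.9 0 0.08 0" --pt "-1.2 0 4.3 0 0.05 0" --pt "-0.6 0 2.1 0 0.025 0" --pt "0 0 0 0 0 0"

```text
t: 4.6
tool_pos: [0.5386, -0.0499, 0.0436]
tool_rot: [-0.495, -1.943, 1.942]
contact_force: [2.0, 0.6, 0.3]
opening: 0.0004
```

Run:
```python
from h import *
togo(.83,.085,.0265,.042)
a=np.hstack([ctrl.get_image("top")[150:290,220:360],ctrl.get_image("side")[160:300,190:330]])[:,:,::-1]
cv2.imwrite("pics/p2.png",cv2.resize(a,None,fx=2.8,fy=2.8,interpolation=cv2.INTER_CUBIC))
```

```text
a 0.83 shift [0.7 1.6 1.7] turn [ 0.001  0.004 -0.001] F [2.  0.6 0.3] t 4.6 tcp [ 0.5386 -0.0499  0.0436]
```

View pics/p2.png

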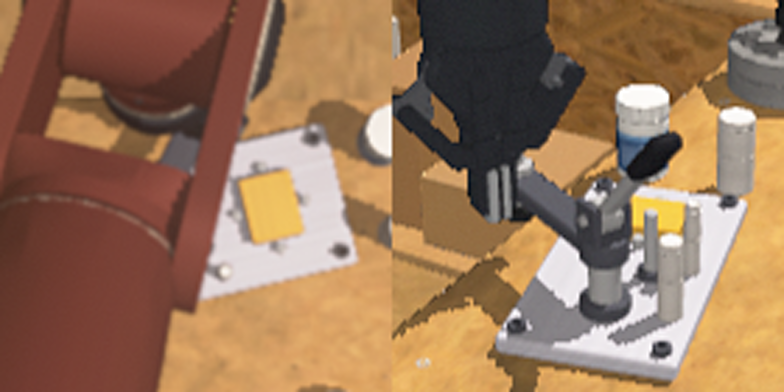

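The strap follows the finger and the lever stays up. Continuing to about 0.15 rad.

Call:
jog_arm --pt "-0.6 0 2.5 0 0.025 0" --pt "-1.2 0 4.4 0 0.05 0" --pt "-1.8 0 6.9 0 0.08 0" --pt "-1.8 0 6.9 0 0.08 0" --pt "-1.8 0 6.9 0 0.08 0" --pt "-1.8 0 6.9 0 0.08 0" --pt "-1.8 0 6.9 0 0.08 0" --pt "-1.8 0 6.9 0 0.08 0" --pt "-1.2 0 4.3 0 0.05 0" --pt "-1.2 0 4.3 0 0.05 0" --pt "-0.6 0 2.1 0 0.025 0" --pt "0 0 0 0 0 0"

```text
t: 5.9
tool_pos: [0.5073, -0.1015, 0.0436]
tool_rot: [-0.998, -1.492, 1.492]
contact_force: [3.6, 0.2, 0.5]
opening: 0.0
```

Run:
```python
from h import *
togo(.15,.085,.0265,.042);togo(0,.085,.0265,.042)
```

```text
a 0.15 shift [-0.2  1.6  0.7] turn [-0.     0.004 -0.001] F [3.6 0.2 0.5] t 5.9 tcp [ 0.5073 -0.1015  0.0436]
a 0 shift [-3.2  1.6 13.7] turn [ 0.     0.154 -0.001] F [3.6 0.2 0.5] t 5.9 tcp [ 0.5073 -0.1015  0.0436]
```

Call:
jog_arm --pt "-0.7 0 2.8 0 0.03 0" --pt "-0.7 0 2.8 0 0.03 0" --pt "-0.6 0 2.6 0 0.03 0" --pt "-0.6 0 2.6 0 0.03 0" --pt "0 0 0 0 0 0"

```text
t: 6.4
tool_pos: [0.4975, -0.1074, 0.0433]
tool_rot: [-1.068, -1.406, 1.406]
contact_force: [2.5, 0.2, 0.2]
opening: -0.0003
```

Call:
jog_arm --pt "-0.4 0 1.5 0 0.015 0" --pt "-0.3 0 1.3 0 0.015 0" --pt "0 0 0 0 0 0"

```text
t: 6.7
tool_pos: [0.4952, -0.1087, 0.0433]
tool_rot: [-1.084, -1.385, 1.385]
contact_force: [2.5, -0.5, 1.4]
opening: 0.0001
```

Call:
jog_arm --pt "0 0 1 0 0.01 0" --pt "0 0 1 0 0.01 0" --pt "0 0 0 0 0 0"

```text
t: 7.0
tool_pos: [0.494, -0.1092, 0.0434]
tool_rot: [-1.097, -1.372, 1.37]
contact_force: [5.2, -0.0, -2.0]
opening: 0.0001
```

Call:
jog_arm --pt "0 0 1 0 0 0" --pt "0 0 1 0 0 0" --pt "0 0 0 0 0 0"

```text
t: 7.3
tool_pos: [0.4939, -0.1093, 0.0435]
tool_rot: [-1.102, -1.376, 1.367]
contact_force: [12.0, 0.2, -6.7]
opening: 0.0001
```

Run:
```python
from h import *
togo(0,.085,.0265,.042)
a=np.hstack([ctrl.get_image("top")[150:290,220:360],ctrl.get_image("side")[160:300,190:330]])[:,:,::-1]
cv2.imwrite("pics/p3.png",cv2.resize(a,None,fx=2.8,fy=2.8,interpolation=cv2.INTER_CUBIC))
```

```text
a 0 shift [-0.8  1.5 -1.8] turn [ 0.007 -0.017 -0.001] F [12.   0.2 -6.7] t 7.3 tcp [ 0.4939 -0.1093  0.0435]
```

View pics/p3.png

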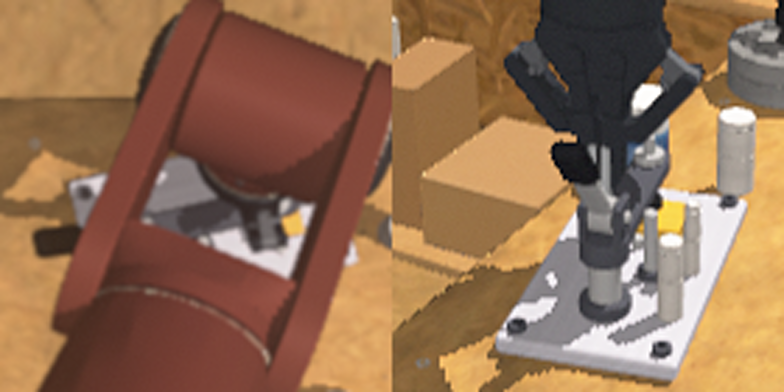

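The force has risen to 12 N with no further travel, so the strap is home against the pin. The side view agrees, with the lever still up and pointing away. Backing off now and rising.

Call:
jog_arm --pt "0 0 -4 0 0 0" --pt "0 0 -8 0 0 0" --pt "0 0 -8 0 0 0" --pt "0 -20 0 0 0 0" --pt "0 -40 0 0 0 0" --pt "0 -40 0 0 0 0" --pt "0 -40 0 0 0 0" --pt "0 -20 0 0 0 0" --pt "0 0 0 0 0 0"

```text
t: 8.3
tool_pos: [0.5132, -0.1057, 0.2076]
tool_rot: [-1.102, -1.375, 1.371]
contact_force: [0.6, 0.6, 0.6]
opening: -0.0
```

Run:
```python
from h import *
togo(0,-.037,0,.2)
```

```text
a 0 shift [121.6   6.9  46.3] turn [ 0.006 -0.015 -0.004] F [0.6 0.6 0.6] t 8.3 tcp [ 0.5132 -0.1057  0.2076]
```

Call:
jog_arm --pt "20 0 8 0 0 0" --pt "30 0 12 0 0 0" --pt "30 0 12 0 0 0" --pt "30 0 12 0 0 0" --pt "12 0 2 0 -0.015 0" --pt "0 0 0 0 0 0"

```text
t: 8.9
tool_pos: [0.4385, 0.0047, 0.2019]
tool_rot: [-1.084, -1.383, 1.384]
contact_force: [0.3, -0.3, -0.7]
opening: 0.0
```

Run:
```python
from h import *
togo(0,-.037,0,.160)
a=np.hstack([ctrl.get_image("top")[150:290,200:340],ctrl.get_image("side")[160:300,190:330]])[:,:,::-1]
cv2.imwrite("pics/p4.png",cv2.resize(a,None,fx=2.8,fy=2.8,interpolation=cv2.INTER_CUBIC))
```

```text
a 0 shift [-2.7 41.9 -2.3] turn [-0.002  0.002  0.001] F [ 0.3 -0.3 -0.7] t 8.9 tcp [0.4385 0.0047 0.2019]
```

View pics/p4.png

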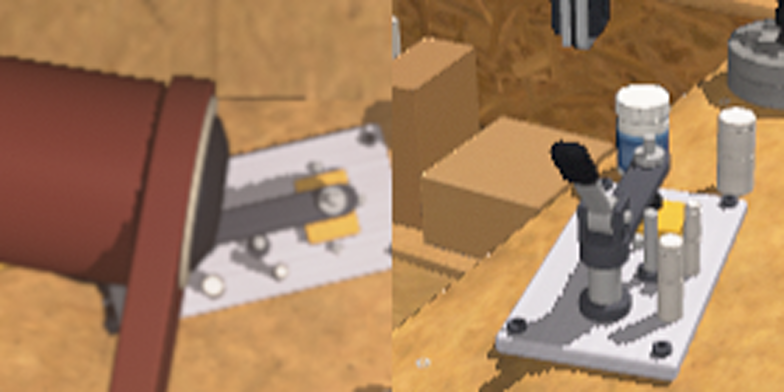

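The strap lies over the blank on the stop-pin side, the blank and punches are undisturbed, and the lever is up under the fingers. Descending to first contact.

Call:
jog_arm --pt "-2.5 20 -2 0 0 0" --pt "0 20 0 0 0 0" --pt "0 5 0 0 0 0" --pt "0 5 0 0 0 0" --pt "0 0 0 0 0 0"

```text
t: 9.5
tool_pos: [0.442, 0.0013, 0.1531]
tool_rot: [-1.087, -1.381, 1.382]
contact_force: [0.1, -0.2, 0.7]
opening: -0.0003
```

Run:
```python
from h import *
togo(0,-.037,0,.148)
w=ray("top",(200+334/2.8,150+198/2.8),.08)[:2]-pv
print("strap angle",np.arctan2(w[1],w[0])-yaw+np.pi/2,np.hypot(*w))
```

```text
a 0 shift [1.5 5.1 0.4] turn [-0.001 -0.001  0.   ] F [ 0.1 -0.2  0.7] t 9.5 tcp [0.442  0.0013 0.1531]
strap angle -0.010498675366753307 0.10142960636284386
```

Call:
jog_arm --pt "1.5 5 0 0 0 0" --pt "4 4 0 0 0 0" --pt "4.5 4 0 0 0 0" --pt "4.5 3.5 0 0 0 0" --pt "3.5 4.5 0 0 0 0" --pt "3.5 4.5 0 0 0 0" --pt "3.5 4.5 0 0 0 0" --pt "2.6 5 0 0 0 0" --pt "2.6 5 0 0 0 0" --pt "2.6 5 0 0 0 0" --pt "0 0 0 0 0 0"

```text
t: 10.6
tool_pos: [0.4332, 0.0338, 0.1071]
tool_rot: [-1.085, -1.381, 1.383]
contact_force: [0.4, 0.4, -0.2]
opening: 0.0001
```

Run:
```python
from h import *
togo(0,-.074,0,.084)
a=np.hstack([ctrl.get_image("top")[150:290,200:340],ctrl.get_image("side")[160:300,190:330]])[:,:,::-1]
cv2.imwrite("pics/p5.png",cv2.resize(a,None,fx=2.8,fy=2.8,interpolation=cv2.INTER_CUBIC))
```

```text
a 0 shift [ 4.7 23.1 -0.5] turn [-0.002 -0.     0.001] F [ 0.4  0.4 -0.2] t 10.6 tcp [0.4332 0.0338 0.1071]
```

View pics/p5.png

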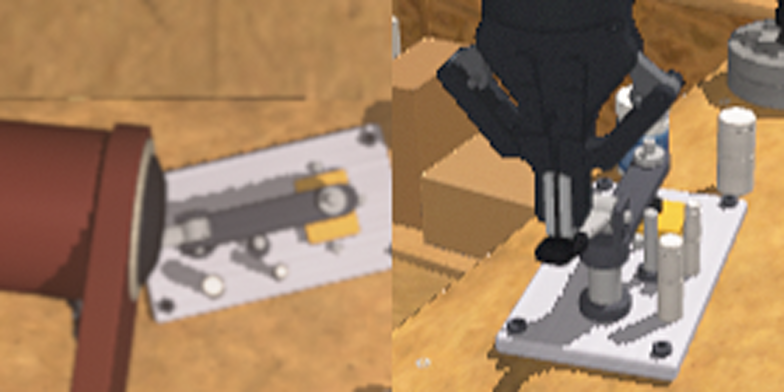

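The lever is coming down under the fingertips and the strap is still home. Finishing in smaller steps.

Call:
jog_arm --pt "1.5 5 0 0 0 0" --pt "1.5 5 0 0 0 0" --pt "1 4 0 0 0 0" --pt "0.5 3 0 0 0 0" --pt "0.5 2 0 0 0 0" --pt "0 1 0 0 0 0" --pt "0 0 0 0 0 0"

```text
t: 11.4
tool_pos: [0.4328, 0.0385, 0.0881]
tool_rot: [-1.087, -1.382, 1.382]
contact_force: [-0.0, -0.6, -0.1]
opening: -0.0001
```

Call:
jog_arm --pt "0 1 0 0 0 0" --pt "0 1 0 0 0 0" --pt "0 0 0 0 0 0"

```text
t: 11.7
tool_pos: [0.4328, 0.0386, 0.0861]
tool_rot: [-1.087, -1.382, 1.382]
contact_force: [-0.5, 1.0, 0.3]
opening: 0.0004
```

Call:
jog_arm --pt "0 1 0 0 0 0" --pt "0 1 0 0 0 0" --pt "0 0 0 0 0 0"

```text
t: 12.0
tool_pos: [0.4328, 0.0384, 0.0841]
tool_rot: [-1.087, -1.382, 1.382]
contact_force: [-0.0, 0.8, 1.2]
opening: -0.0001
```

Call:
jog_arm --pt "0 1 0 0 0 0" --pt "0 0 0 0 0 0"

```text
t: 12.2
tool_pos: [0.4329, 0.0384, 0.0839]
tool_rot: [-1.087, -1.382, 1.382]
contact_force: [-2.9, 1.7, 4.8]
opening: -0.0002
```

Call:
jog_arm --pt "0 1 0 0 0 0" --pt "0 0 0 0 0 0"

```text
t: 12.4
tool_pos: [0.433, 0.0385, 0.0838]
tool_rot: [-1.086, -1.381, 1.382]
contact_force: [-5.5, 1.7, 10.9]
opening: -0.0001
```

The lever hit a hard stop at 84 mm, exactly the level position (78 + 6 mm). I'll add a touch more, hold, then lift off.

Call:
jog_arm --pt "0 0.5 0 0 0 0" --pt "0 0 0 0 0 0" --pt "0 0 0 0 0 0" --pt "0 0 0 0 0 0"

```text
t: 12.8
tool_pos: [0.4331, 0.0385, 0.0837]
tool_rot: [-1.086, -1.381, 1.383]
contact_force: [-6.1, 0.7, 13.5]
opening: -0.0001
```

Call:
jog_arm --pt "0 -2 0 0 0 0" --pt "0 -5 0 0 0 0" --pt "0 -20 0 0 0 0" --pt "0 -40 0 0 0 0" --pt "0 -40 0 0 0 0" --pt "40 0 0 0 0 0" --pt "40 0 0 0 0 0" --pt "40 0 0 0 0 0" --pt "40 0 0 0 0 0" --pt "20 0 0 0 0 0" --pt "0 0 0 0 0 0"

```text
t: 13.9
tool_pos: [0.3962, 0.1901, 0.1885]
tool_rot: [-1.052, -1.411, 1.389]
contact_force: [0.0, 0.3, -0.7]
opening: 0.0005
```

Run:
```python
from h import *
o=ctrl.get_obs();print(o['t'],o['tool_pos'],o['contact_force'])
a=np.hstack([ctrl.get_image("top")[150:290,220:360],ctrl.get_image("side")[160:300,190:330]])[:,:,::-1]
cv2.imwrite("pics/p6.png",cv2.resize(a,None,fx=2.8,fy=2.8,interpolation=cv2.INTER_CUBIC))
```

```text
13.9 [0.39623048 0.19005121 0.18845662] [ 0.00483643  0.26335992 -0.65010359]
```

View pics/p6.png

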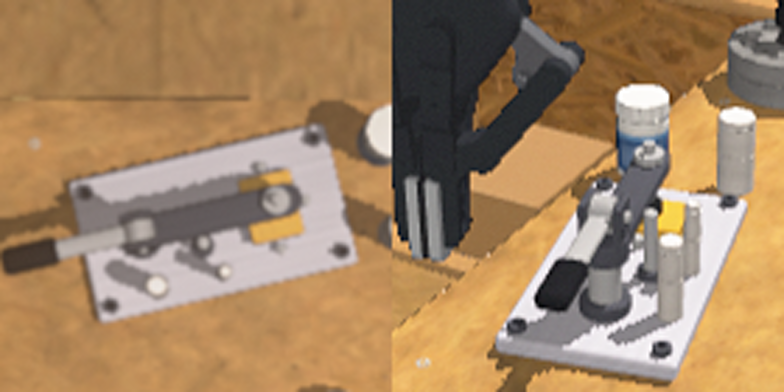

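Strap home over the blank, lever lying flat with its tip at crop (4,260), blank, punches and jar in place, robot clear. I'll check the lever tip numerically and then hand in.

Run:
```python
from h import *
v=np.array([-np.sin(yaw),np.cos(yaw)])
for th in (0,.1,.2): print(th,((proj("top",np.r_[pv+v*.099*np.cos(th),.078+.099*np.sin(th)])-[220,150])*2.8).round(1),((proj("side",np.r_[pv+v*.099*np.cos(th),.078+.099*np.sin(th)])-[190,160])*2.8-[-392,0]).round(1))
w=ray("top",(220+278/2.8,150+198/2.8),.08)[:2]-pv
print("strap",np.arctan2(w[1],w[0])-yaw+np.pi/2)
ctrl.finish_job()
```

```text
0 [[ -0.5 262.5]] [[544.2 304. ]]
0.1 [[ -1.9 261.5]] [[543.9 287.6]]
0.2 [[ -2.  260.1]] [[544.2 270.1]]
strap -0.010498675366753307
the job is handed in; nothing more can be done
```

The blank is clamped and the job is handed in, at about 14 s of the 45 s allowed. `finish_job` gives no verdict, so the results below are my own checks.

With the fingers shut, I pushed the strap round with the back of a finger from about 1.38 rad. It stopped at the pin, where the force rose to 12 N with no further travel. I then backed off and pushed the cam lever down with the fingertips along its arc to its hard stop, and withdrew.

- **Strap:** the top image puts it at about -0.01 rad both before and after the lever was pushed, so it is home within measurement error.
- **Lever:** the fingertips stopped at 83.8 mm, against 84 mm expected for level, with 13.5 N at the stop. In the side image the lever end sits where level predicts. The top view barely changes with lever angle, so it says little.
- **Bystanders and blank:** none looks moved in the last picture, though I compared them only by eye. The robot was clear, with contact force at noise level.
- **Not measured:** the force of the foot on the blank. I infer it from the lever being at its stop.

The small contact forces (under about 1 N) while the lever was being pushed were lower than the roughly 2 N I expected. The rise at the stop was clear.

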